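Hold a stock carton open with one flap as chute and one as backboard

TASK

Get the open carton ready for bagged buttons to be slid in. First fold its stiff long flap (the one with brown tape along its crease) outward until it slopes away from the carton about 45 degrees past upright, as a chute, and leave it standing there by itself. Then lift the opposite long flap (plain, with a white label), which springs back towards shut, and hold it straight up as a backboard: finish with the fingers still holding it upright, and leave everything round the carton where it is.

Things in the scene. Friction and masses are not known exactly. Their poses are not given: they have to be found in the camera images.
- carton: Brown cardboard carton, heavy, it does not move: 300 mm long (own x axis, pointing roughly away from the robot), 240 mm wide (y), walls 6 mm, rim 170 mm above the counter. Origin at the centre of its underside, z up. Short end flaps hang down outside the ends. Stock (button tubes) fills it up to 65 mm above the counter; the rest is empty.
- stiff_flap (a joint): Angle in rad of the stiff long flap on the carton's +y side, 45 mm of dark brown tape along its crease inside and out, 294 mm along the crease, 117 mm from crease to free edge, 6 mm thick: 0 shut (level over the opening), 1.57 upright, 2.36 sloping outward 45 degrees past upright, limit 2.9. Starts half open, 0.8 to 1.15. It stays wherever it is left; about 0.14 N m turns it.
- stiff_hinge (a point): Middle of the stiff flap's crease, on the carton's rim: carton frame (0, +118 mm, 170 mm). The crease runs along the carton's x axis, level with the flap's inner face (its underside when shut).
- stiff_edge (a point): Middle of the stiff flap's free edge, on its inner face, 117 mm from the crease; moves with the flap.
- springy_flap (a joint): Angle in rad of the springy long flap on the carton's -y side, plain with a white blank label, same size as the stiff one: 0 shut (level), 1.57 upright, limit 2.6. Its crease springs it back to rest ajar at about 0.35 to 0.55; holding it upright takes about 0.23 N m, that is 2 to 3 N near its free edge. Let go, it falls back.
- springy_hinge (a point): Middle of the springy flap's crease, on the carton's rim: carton frame (0, -118 mm, 170 mm). The crease runs along the carton's x axis, level with the flap's inner face.
- springy_edge (a point): Middle of the springy flap's free edge, on its inner face, 117 mm from the crease; moves with the flap.
- tube_green: Loose clear button tube with a green cap, standing, 45 mm across, 121 mm tall; origin at the centre of its underside. Leave it alone.
- tube_pink: Loose clear button tube with a pink cap, standing, 45 mm across, 121 mm tall; origin at the centre of its underside. Leave it alone.
- tube_black: Loose clear button tube with a black cap, standing, 45 mm across, 121 mm tall; origin at the centre of its underside. Leave it alone.
- cutter: Yellow box cutter lying flat, 147 mm long along its x axis, 26 mm wide, 18 mm high; origin under its handle's centre. Leave it alone.
- tape_dispenser: Black desk tape dispenser with a brown roll, 150 mm long (its x axis), 58 mm wide, 96 mm high; origin at the centre of its underside. Leave it alone.
- webbing_roll: Tan roll of webbing lying flat, 124 mm across, 40 mm high; origin at the centre of its underside. Leave it alone.
- button_jar: Clear jar of buttons with a white lid, 76 mm across, 103 mm tall; origin at the centre of its underside. Leave it alone.
- paper_cup: Off-white cup, 72 mm across, 85 mm tall; origin at the centre of its underside. Leave it alone.

How it is judged:
On the way, in this order (a step that is already met when the one before it is completed fails the run):
1. the stiff flap is left sloping outward, 45 degrees past upright within 12 degrees, and the robot is off it (value of joint stiff_flap between 2.146 and 2.566 rad and contact force between stiff_flap and the fingers below 0.2 N and contact force between stiff_flap and the arm below 0.2 N), for 0.3 s.
2. the fingers hold the springy flap upright within 10 degrees (value of joint springy_flap between 1.396 and 1.746 rad and contact force between springy_flap and the fingers above 0.4 N), for 0.5 s.
At the end, for the whole second after the job is handed in: The stiff flap stands by itself (robot off it) 45 degrees past upright within 12 degrees; the springy flap is held still and upright within 10 degrees by the fingers, which press on it with more than 0.4 N, through the last second (all of step 1 and all of step 2 and velocity of joint stiff_flap between -0.08 and 0.08 rad/s and velocity of joint springy_flap between -0.08 and 0.08 rad/s); the arm keeps its last pose, push and grip.
It fails at once if something standing or lying round the carton is shifted more than 30 mm (distance of any of tube_green, tube_pink, tube_black, cutter, tape_dispenser, webbing_roll, button_jar, paper_cup from where it was at the start of the episode above 0.03 m).
It also fails if it takes over 51 s, if anything falls off the work surface, if the arm or the gripper's body presses on something with over 40 N, if the wrist force passes 120 N, or if a joint passes its speed limit or range.

ROBOT

A 6-joint arm with a two-finger parallel gripper is mounted at the origin on the work surface. World frame = base frame: x ahead of the robot, y to its left, z up, the work surface at z = 0. Lengths are in m, angles in rad, forces in N, time in s.
With the tool pointing down it reaches from about 0.275 to 0.85 m from the base axis. Payload 19 kg.
Tool frame: the origin (TCP) lies midway between the tips of the shut fingers; the grasp point (between the pads) lies 19 mm behind it; z points along the fingers, y is the line along which they close (so a half turn about z gives the same grasp; the last joint's range is limited). The gripper opens to 85 mm and grips with 20 to 120 N. Pads are 22 mm wide; open, the fingers measure 114 mm over their backs; the gripper's body (76 mm by 85 mm) begins 54 mm behind the grasp point. The pads swing forward as they close: fully open they stand 13 mm farther back than shut.
Start: joints at [1.2, 0.15, 1.437, -0, 1.554, -0.134], TCP at [0.135, 0.559, 0.231] pointing down, gripper open.
Joint ranges: [-2.8, 2.8], [-0.68, 2.1], [0.12, 2.68], [-1.39, 4.53], [0.16, 2.79], [-2.81, 2.81]. Speed limits (rad/s): [1.89, 1.89, 2.22, 3.01, 3.01, 3.01].

INTERFACE

Orientations are given as a unit quaternion [x, y, z, w].
In Python, from plant import bot gives the robot as it stands. The module is installed in compiled form; this text tells all that it offers.
- The arm moves only by the tool send_rows, never from a script. Its argument "moves" is a list of rows, each an object of numbers: "dx", "dy", "dz": the shift along the tool's x, y, z in mm; "turn": the turn about the tool's z in degrees; "gripper": the finger opening in mm, from 0 to 85.4. In form: [{"dx": .., "dy": .., "dz": .., "turn": .., "gripper": ..}, ...]. A call has 1 to 10 rows; each row shifts and turns the commanded pose from where the row before left it, along the tool's axes as they then stand; what a row does not reach is not made up. A row lasts 1/8 s, in which the tool goes at most 62.5 mm and 10.7 degrees, less where a joint would pass 70% of its speed; a pose out of reach is approached as far as the arm can. A call with a gripper value outside its range is refused whole. The fingers move at their own pace and stop on an object; "grip_force" is the grip in N (left out, the last holds). Time passes only in rows, so rows that do not move let the fingers close. It gives the time, the measured TCP pose, the force, the opening and the grip force at its end, in the units of the state.
- bot.observe(): the state, without advancing time (a new reading comes with each control period).
- bot.get_image(name): name is "side" or "top" or "wrist"; returns a dict with "img" (400x640x3 uint8, red, green, blue), "vertical_fov" (degrees; the focal length in pixels is half the picture's height over the tangent of half this angle, whatever the lens; pixels are square), "cx", "cy" (the principal point, pixels), "pose" (4x4, takes a point from camera to world coordinates). Camera axes: x right, y down, z forward; pixel columns grow to the right and rows downward; lengths in m; the calibration is good to about 2 mm. The wrist camera is an equidistant fisheye: a pixel r from the principal point sees the ray r / f radians off the axis. A picture is of the moment at which its call begins. There is no depth.
- bot.finish_job(): hands the job in; it is judged then, once.
Trained networks look in a picture, given as the dict that the camera call returned (one of the last four; its "shot" number tells which), for a name from the list of things; names that differ only in an ending like _2 or _b are one class to them, and where a whole thing is asked for, a point or a joint stands for the part that bears it (a point fixed in the world has none). Each returns a list of dicts, best first, with "score" (0 to 1); they miss things now and then, are a little off and sometimes report something else, mostly with a low value. They report only what shows in the picture. A call takes as long as a camera call.
- bot.find_in(label, picture): "at" ([x, y, z] in m, in world coordinates, good to about 4 mm: the middle of the surface that is visible of it).
- bot.mark_of(label, picture): "at" ([x, y, z] in m, in world coordinates, good to about 4 mm: a listed point, or the origin of a listed thing).
The state is a dict: "time_s": time; "joints": joint angles; "joint_velocities": joint speeds; "effort": joint torques, N m; "tcp_pos": TCP position; "orientation": TCP orientation; "contact_force": force on the tool from outside, world axes, zero at the start; "moment": the same for the moment, N m; "opening": finger opening in m; "grip_force": force on a finger pad.
Only numpy, scipy, OpenCV 4.12 (cv2) and the standard library are available. Lean on these libraries where they do the work, as an engineer would, in place of code of your own. Each camera call takes 0.05 s, during which the arm holds its last target. There are 200 camera calls.

## Working session

There is one attempt and no reset: what is moved stays moved. The work goes in short steps, Python scripts to look and compute and a tool call to move; the robot and the scene stay as the last step left them, time stands still between calls to the robot, and variables do not carry over. Pictures are saved under pics/ and viewed, at most 10 in all, crops included, and the job is handed in when it is done.

Besides the shell and the picture viewer there is one more tool, called after "Emit:" in YAML: its name, and indented under it one key for each argument. send_rows: Moves the arm, as the interface text tells. Its arguments: {"type":"object","properties":{"moves":{"type":"array"},"grip_force":{"type":"number"}},"required":["moves"]}

```bash
mkdir -p pics; python3 - <<'E'
from plant import bot
import cv2,numpy as np
np.set_printoptions(precision=4,suppress=True)
s=bot.observe();print(s)
for n in ["top","side"]:
    p=bot.get_image(n);cv2.imwrite(f"pics/{n}0.png",p["img"][:,:,::-1])
    print(n,p["vertical_fov"],p["cx"],p["cy"],p["pose"])
    for l in ["carton","stiff_hinge","stiff_edge","springy_hinge","springy_edge","tube_green","tube_pink","tube_black","cutter","tape_dispenser","webbing_roll","button_jar","paper_cup"]:
        r=bot.mark_of(l,p);print(l,[(np.round(d["at"],3),round(d["score"],2)) for d in r[:2]])
E
```

```text
{'time_s': 0.0, 'joints': array([ 1.2   ,  0.151 ,  1.438 ,  0.    ,  1.5538, -0.134 ]), 'joint_velocities': array([ 0.0002,  0.001 , -0.0001, -0.0013,  0.0004,  0.    ]), 'effort': array([ -0.0013, -71.3055, -57.087 ,  -0.0002,   0.0087,  -0.    ]), 'tcp_pos': array([0.1348, 0.5587, 0.2307]), 'orientation': array([ 0.1181,  0.993 , -0.0006, -0.0002]), 'contact_force': array([ 0.4843, -1.365 , -0.2404]), 'moment': array([-0.0169, -0.0124,  0.002 ]), 'grip_force': 0.0, 'opening': 0.08554531956869081}
top 44.73503648099155 321.491597442453 202.59396868354816 [[ 0.0554 -0.9775  0.2037  0.2494]
 [-0.9985 -0.0543  0.011  -0.0002]
 [ 0.0004 -0.204  -0.979   1.3944]
 [ 0.      0.      0.      1.    ]]
carton [(array([ 0.588, -0.051,  0.001]), 0.98)]
stiff_hinge [(array([0.605, 0.069, 0.169]), 0.7)]
stiff_edge [(array([0.59 , 0.013, 0.269]), 0.83)]
springy_hinge [(array([ 0.57 , -0.164,  0.165]), 0.63)]
springy_edge [(array([ 0.581, -0.053,  0.217]), 0.88)]
tube_green [(array([0.505, 0.151, 0.003]), 0.73)]
tube_pink [(array([ 0.527, -0.476,  0.001]), 0.72)]
tube_black [(array([ 0.384, -0.462
[... 768 characters left out ...]
ngy_edge [(array([ 0.585, -0.053,  0.215]), 0.9), (array([0.615, 0.475, 0.001]), 0.33)]
tube_green [(array([0.509, 0.155, 0.003]), 0.51)]
tube_pink [(array([ 0.53 , -0.476,  0.003]), 0.76), (array([0.589, 0.012, 0.273]), 0.25)]
tube_black [(array([ 0.384, -0.456, -0.002]), 0.86), (array([0.599, 0.077, 0.169]), 0.61)]
cutter [(array([ 0.568, -0.23 , -0.   ]), 0.58), (array([0.6  , 0.077, 0.167]), 0.57)]
tape_dispenser [(array([ 0.566, -0.232, -0.002]), 0.82)]
webbing_roll [(array([ 0.614,  0.473, -0.003]), 0.91)]
button_jar [(array([0.422, 0.457, 0.005]), 0.74), (array([ 0.582, -0.05 , -0.001]), 0.48)]
paper_cup [(array([ 0.625, -0.492, -0.002]), 0.85), (array([ 0.527, -0.476,  0.002]), 0.2)]
```

View pics/top0.png

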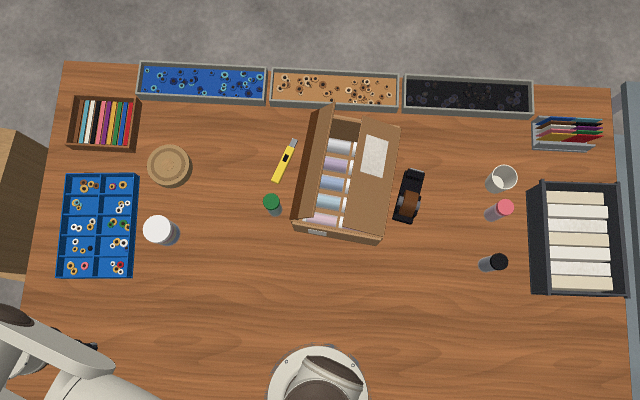

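View pics/side0.png

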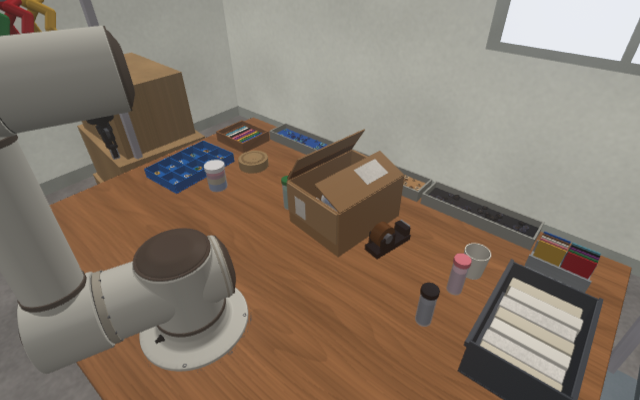

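The pictures agree with the networks. In the top view the carton is at about (345,180), with the stiff flap on its left half open, the springy flap ajar on its right, and the green tube and cutter left of it. Carton yaw is about -7.7° and its centre about (0.586, -0.048). I'll raise the tool, shut the fingers, line up with the carton, then travel.

Emit:
send_rows:
  moves:
    - {"dz": -45, "turn": -5.8, "gripper": 0}
    - {"dz": -45}
    - {"dz": -45}
    - {"dz": -40}
    - {"dx": -35, "dy": -35}
    - {"dx": -35, "dy": -35}
    - {"dx": -35, "dy": -35}
    - {"dx": -35, "dy": -35}
    - {"dx": -35, "dy": -35}
    - {"dx": -35, "dy": -35}
  grip_force: 40

```text
schema error: expected keys dx, dy, dz, turn, gripper
```

Emit:
send_rows:
  moves:
    - {"dx": -35, "dy": -35}
    - {"dx": -35, "dy": -35}
    - {"dx": -35, "dy": -35}
    - {"dx": -35, "dy": -35}
    - {"dx": -35, "dy": -35}
    - {"dx": -35, "dy": -35}
    - {"dx": -35, "dy": -35}
    - {"dx": -35, "dy": -35}
    - {"dx": -35, "dy": -35}
    - {}

```text
schema error: expected keys dx, dy, dz, turn, gripper
```

All keys are required.

Emit:
send_rows:
  moves:
    - {"dx": 0, "dy": 0, "dz": -45, "turn": -5.8, "gripper": 0}
    - {"dx": 0, "dy": 0, "dz": -45, "turn": 0, "gripper": 0}
    - {"dx": 0, "dy": 0, "dz": -45, "turn": 0, "gripper": 0}
    - {"dx": 0, "dy": 0, "dz": -40, "turn": 0, "gripper": 0}
    - {"dx": -35, "dy": -35, "dz": 0, "turn": 0, "gripper": 0}
    - {"dx": -35, "dy": -35, "dz": 0, "turn": 0, "gripper": 0}
    - {"dx": -35, "dy": -35, "dz": 0, "turn": 0, "gripper": 0}
    - {"dx": -35, "dy": -35, "dz": 0, "turn": 0, "gripper": 0}
    - {"dx": -35, "dy": -35, "dz": 0, "turn": 0, "gripper": 0}
    - {"dx": -35, "dy": -35, "dz": 0, "turn": 0, "gripper": 0}
  grip_force: 40

```text
time_s: 2.65
tcp_pos: [0.3152, 0.3211, 0.4064]
orientation: [0.068, 0.998, 0.0, 0.0]
contact_force: [0.1, 0.7, -0.2]
opening: 0.0001
grip_force: 0.0
```

Emit:
send_rows:
  moves:
    - {"dx": -35, "dy": -35, "dz": 0, "turn": 0, "gripper": 0}
    - {"dx": -35, "dy": -35, "dz": 0, "turn": 0, "gripper": 0}
    - {"dx": -35, "dy": -35, "dz": 0, "turn": 0, "gripper": 0}
    - {"dx": -35, "dy": -35, "dz": 0, "turn": 0, "gripper": 0}
    - {"dx": -35, "dy": -35, "dz": 0, "turn": 0, "gripper": 0}
    - {"dx": -35, "dy": -35, "dz": 0, "turn": 0, "gripper": 0}
    - {"dx": -35, "dy": -35, "dz": 0, "turn": 0, "gripper": 0}
    - {"dx": -35, "dy": -35, "dz": 0, "turn": 0, "gripper": 0}
    - {"dx": -35, "dy": -35, "dz": 0, "turn": 0, "gripper": 0}
    - {"dx": 0, "dy": 0, "dz": 0, "turn": 0, "gripper": 0}

```text
time_s: 3.9
tcp_pos: [0.5855, -0.0348, 0.4046]
orientation: [0.069, 0.998, -0.0, -0.001]
contact_force: [0.0, 1.1, -0.4]
opening: 0.0001
grip_force: 0.0
```

```bash
cat > h.py <<'E'
from plant import bot
import numpy as np,cv2
np.set_printoptions(precision=4,suppress=True)
C=np.array([.586,-.048,0]);yaw=np.radians(-7.7)
R=np.array([[np.cos(yaw),-np.sin(yaw),0],[np.sin(yaw),np.cos(yaw),0],[0,0,1]])
def c(p): return np.round(R.T@(np.array(p)-C)*1000)
def rep(names=("top","side")):
    s=bot.observe()
    print("t",s["time_s"],"tcp_c",c(s["tcp_pos"]),"toolR q",s["orientation"],"F_c",R.T@s["contact_force"],"open",s["opening"])
    for n in names:
        p=bot.get_image(n);cv2.imwrite(f"pics/{n}_{s['time_s']:.2f}.png",p["img"][:,:,::-1])
        for l in ["stiff_edge","springy_edge"]:
            for d in bot.mark_of(l,p)[:1]:
                q=c(d["at"]);sg=1 if l=="stiff_edge" else -1
                print(n,l,q,round(d["score"],2),"ang",np.arctan2(q[2]-170,118-sg*q[1]))
if __name__=="__main__": rep()
E
python3 h.py
```

```text
t 3.9 tcp_c [ -2.  13. 405.] toolR q [ 0.0692  0.9976 -0.0001 -0.0012] F_c [-0.1341  1.0774 -0.4371] open 5.654503080490901e-05
top stiff_edge [ -4.  63. 270.] 0.86 ang 1.0679531158670357
top springy_edge [ -6.  -5. 214.] 0.84 ang 0.3713182742692071
side stiff_edge [ -5.  59. 271.] 0.92 ang 1.042106493830834
side springy_edge [  1.  -7. 212.] 0.83 ang 0.36172924151993224
```

Emit:
send_rows:
  moves:
    - {"dx": 0, "dy": 0, "dz": 55, "turn": 0, "gripper": 0}
    - {"dx": 0, "dy": 0, "dz": 55, "turn": 0, "gripper": 0}
    - {"dx": 0, "dy": 0, "dz": 55, "turn": 0, "gripper": 0}
    - {"dx": 0, "dy": 15, "dz": 0, "turn": 0, "gripper": 0}
    - {"dx": 0, "dy": 15, "dz": 0, "turn": 0, "gripper": 0}
    - {"dx": 0, "dy": 15, "dz": 0, "turn": 0, "gripper": 0}
    - {"dx": 0, "dy": 15, "dz": 0, "turn": 0, "gripper": 0}
    - {"dx": 0, "dy": 15, "dz": 0, "turn": 0, "gripper": 0}
    - {"dx": 0, "dy": 15, "dz": 0, "turn": 0, "gripper": 0}
    - {"dx": 0, "dy": 0, "dz": 0, "turn": 0, "gripper": 0}

```text
time_s: 5.45
tcp_pos: [0.5978, 0.0591, 0.2479]
orientation: [0.067, 0.998, 0.001, 0.005]
contact_force: [-9.8, 4.1, 49.6]
opening: -0.0001
grip_force: 26.0
```

```bash
python3 h.py
```

```text
t 5.45 tcp_c [ -3. 108. 248.] toolR q [0.0668 0.9978 0.0007 0.0049] F_c [-10.226    2.7083  49.5621] open -5.7507550713994335e-05
top stiff_edge [ -2. 121. 285.] 0.68 ang 1.596877368085649
top springy_edge [ -3.  -6. 217.] 0.58 ang 0.39732436317257114
side springy_edge [ -3.  -6. 210.] 0.62 ang 0.3430239404207034
```

Vertical force is 50 N, so the flap's edge is wedged under the gripper. I'll back up right away.

Emit:
send_rows:
  moves:
    - {"dx": 0, "dy": 0, "dz": -15, "turn": 0, "gripper": 0}
    - {"dx": 0, "dy": 0, "dz": -5, "turn": 0, "gripper": 0}

```text
time_s: 6.0
tcp_pos: [0.5967, 0.0576, 0.2628]
orientation: [0.067, 0.998, 0.0, 0.001]
contact_force: [0.4, -0.4, 0.0]
opening: 0.0001
grip_force: 0.0
```

```bash
python3 h.py; ls pics
```

```text
t 6.0 tcp_c [ -4. 106. 263.] toolR q [0.0675 0.9977 0.     0.0009] F_c [ 0.4751 -0.3647  0.0159] open 8.634413778995917e-05
top stiff_edge [  0. 120. 170.] 0.52 ang 3.141592653589793
top springy_edge [ -6.  -5. 214.] 0.93 ang 0.3713182742692071
side stiff_edge [ -3. 121. 290.] 0.64 ang 1.5957911204138169
side springy_edge [ -1.  -7. 213.] 0.63 ang 0.36958637437281977
side0.png
side_3.90.png
side_5.45.png
side_6.00.png
top0.png
top_3.90.png
top_5.45.png
top_6.00.png
```

Emit:
send_rows:
  moves:
    - {"dx": 0, "dy": 15, "dz": 0, "turn": 0, "gripper": 0}
    - {"dx": 0, "dy": 10, "dz": 5, "turn": 0, "gripper": 0}
    - {"dx": 0, "dy": 10, "dz": 5, "turn": 0, "gripper": 0}
    - {"dx": 0, "dy": 10, "dz": 6, "turn": 0, "gripper": 0}
    - {"dx": 0, "dy": 10, "dz": 6, "turn": 0, "gripper": 0}
    - {"dx": 0, "dy": 0, "dz": 0, "turn": 0, "gripper": 0}
    - {"dx": 0, "dy": 0, "dz": 0, "turn": 0, "gripper": 0}

```text
time_s: 7.18
tcp_pos: [0.6037, 0.1114, 0.2393]
orientation: [0.068, 0.998, -0.0, -0.0]
contact_force: [-0.5, -0.3, 0.2]
opening: 0.0004
grip_force: 0.0
```

```bash
python3 h.py
```

```text
t 7.175 tcp_c [ -4. 160. 239.] toolR q [ 0.0677  0.9977 -0.0001 -0.    ] F_c [-0.463  -0.3702  0.2122] open 0.0004455405807975402
top stiff_edge [ -6. 188. 266.] 0.91 ang 2.2008302363408117
top springy_edge [ -5.  -5. 216.] 0.62 ang 0.3865945819498489
side stiff_edge [ -6. 186. 264.] 0.87 ang 2.1970577643936515
side springy_edge [  0.  -5. 212.] 0.97 ang 0.3558580571475819
```

Emit:
send_rows:
  moves:
    - {"dx": 0, "dy": 6, "dz": 4, "turn": 0, "gripper": 0}
    - {"dx": 0, "dy": 6, "dz": 4, "turn": 0, "gripper": 0}
    - {"dx": 0, "dy": 0, "dz": 0, "turn": 0, "gripper": 0}
    - {"dx": 0, "dy": 0, "dz": 0, "turn": 0, "gripper": 0}
    - {"dx": 0, "dy": -20, "dz": -20, "turn": 0, "gripper": 0}
    - {"dx": 0, "dy": -40, "dz": -40, "turn": 0, "gripper": 0}
    - {"dx": 0, "dy": -40, "dz": -20, "turn": 0, "gripper": 0}
    - {"dx": 0, "dy": -45, "dz": 0, "turn": 0, "gripper": 0}
    - {"dx": 0, "dy": 0, "dz": 0, "turn": 0, "gripper": 0}
    - {"dx": 0, "dy": 0, "dz": 0, "turn": 0, "gripper": 0}

```text
time_s: 8.72
tcp_pos: [0.5856, -0.0208, 0.3123]
orientation: [0.068, 0.998, -0.0, 0.0]
contact_force: [-0.5, 0.7, -0.7]
opening: -0.0
grip_force: 0.0
```

```bash
python3 h.py
```

```text
t 8.725 tcp_c [ -4.  27. 312.] toolR q [ 0.0682  0.9977 -0.      0.0005] F_c [-0.5944  0.6101 -0.6836] open -7.955357136944129e-06
top stiff_edge [ -3. 201. 251.] 0.92 ang 2.3683890076405967
top springy_edge [ -5.  -9. 218.] 0.77 ang 0.41481428312106017
side stiff_edge [ -5. 198. 253.] 0.84 ang 2.337791659958033
side springy_edge [ -1.  -6. 213.] 0.6 ang 0.36657538984417876
```

Emit:
send_rows:
  moves:
    - {"dx": 0, "dy": 0, "dz": 60, "turn": 0, "gripper": 0}
    - {"dx": 0, "dy": 0, "dz": 62, "turn": 0, "gripper": 0}
    - {"dx": 0, "dy": 0, "dz": 0, "turn": 0, "gripper": 0}
    - {"dx": 0, "dy": -11, "dz": 0, "turn": 0, "gripper": 0}
    - {"dx": 0, "dy": -11, "dz": 0, "turn": 0, "gripper": 0}
    - {"dx": 0, "dy": -6, "dz": -11, "turn": 0, "gripper": 0}
    - {"dx": 0, "dy": -6, "dz": -11, "turn": 0, "gripper": 0}
    - {"dx": 0, "dy": -8, "dz": -10, "turn": 0, "gripper": 0}
    - {"dx": 0, "dy": -7, "dz": -10, "turn": 0, "gripper": 0}
    - {"dx": 0, "dy": 0, "dz": 0, "turn": 0, "gripper": 0}

```text
time_s: 10.28
tcp_pos: [0.5795, -0.0697, 0.2331]
orientation: [0.068, 0.998, -0.0, 0.001]
contact_force: [0.9, 2.4, 1.6]
opening: 0.0
grip_force: 1.2
```

```bash
python3 h.py
```

```text
t 10.275 tcp_c [ -4. -22. 233.] toolR q [ 0.0682  0.9977 -0.0003  0.0012] F_c [0.5999 2.4971 1.5725] open 2.9749758960548186e-05
top stiff_edge [ -6. 201. 252.] 0.82 ang 2.3622550220506553
top springy_edge [ -7. -36. 258.] 0.85 ang 0.8206776369910396
side stiff_edge [ -6. 201. 254.] 0.84 ang 2.3502065378084316
side springy_edge [ -3. -34. 253.] 0.69 ang 0.779410211013535
```

Emit:
send_rows:
  moves:
    - {"dx": 0, "dy": -10, "dz": -7, "turn": 0, "gripper": 0}
    - {"dx": 0, "dy": -9, "dz": -7, "turn": 0, "gripper": 0}
    - {"dx": 0, "dy": -10, "dz": -6, "turn": 0, "gripper": 0}
    - {"dx": 0, "dy": -11, "dz": -5, "turn": 0, "gripper": 0}
    - {"dx": 0, "dy": -11, "dz": -4, "turn": 0, "gripper": 0}
    - {"dx": 0, "dy": -11, "dz": -2, "turn": 0, "gripper": 0}
    - {"dx": 0, "dy": -10, "dz": -1, "turn": 0, "gripper": 0}
    - {"dx": 0, "dy": -10, "dz": 0, "turn": 0, "gripper": 0}
    - {"dx": 0, "dy": 0, "dz": 0, "turn": 0, "gripper": 0}
    - {"dx": 0, "dy": 0, "dz": 0, "turn": 0, "gripper": 0}

```text
time_s: 11.82
tcp_pos: [0.568, -0.15, 0.2632]
orientation: [0.068, 0.998, 0.0, -0.0]
contact_force: [0.1, 2.2, 1.3]
opening: 0.0005
grip_force: 1.0
```

```bash
python3 h.py; ls -t pics|head -2
```

```text
t 11.825 tcp_c [  -4. -103.  263.] toolR q [ 0.0677  0.9977  0.     -0.0001] F_c [-0.2364  2.2274  1.3041] open 0.00046217691774500295
top stiff_edge [ -6. 203. 254.] 0.95 ang 2.362111580898372
top springy_edge [  -6. -116.  286.] 0.65 ang 1.5535566556003668
side stiff_edge [ -5. 203. 253.] 0.61 ang 2.3680986897506546
side springy_edge [  -2. -115.  286.] 0.76 ang 1.5449400214356368
side_11.82.png
top_11.82.png
```

Emit:
send_rows:
  moves:
    - {"dx": 0, "dy": 0, "dz": 0, "turn": 0, "gripper": 0}
    - {"dx": 0, "dy": 0, "dz": 0, "turn": 0, "gripper": 0}
    - {"dx": 0, "dy": 0, "dz": 0, "turn": 0, "gripper": 0}
    - {"dx": 0, "dy": 0, "dz": 0, "turn": 0, "gripper": 0}
    - {"dx": 0, "dy": 0, "dz": 0, "turn": 0, "gripper": 0}
    - {"dx": 0, "dy": 0, "dz": 0, "turn": 0, "gripper": 0}

```text
time_s: 12.88
tcp_pos: [0.568, -0.1501, 0.2633]
orientation: [0.068, 0.998, -0.0, -0.0]
contact_force: [0.9, 2.7, -1.9]
opening: -0.0001
grip_force: 1.1
```

View pics/side_11.82.png

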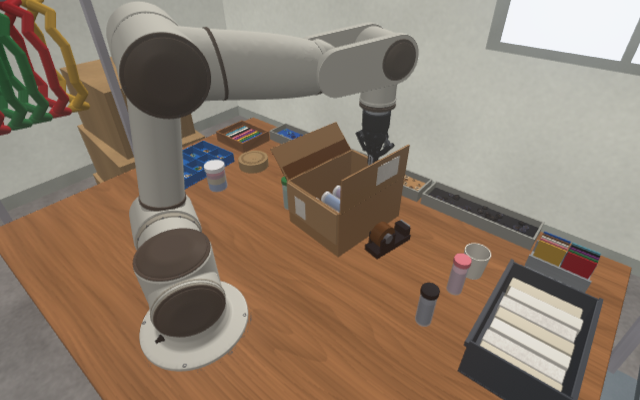

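The side view shows the stiff flap sloping outward at about (310,150). The springy flap stands upright at about (375,185) with the fingers behind it at about (375,150), and the objects around the carton haven't moved.

```bash
python3 -c "
from plant import bot
print(bot.finish_job())"
```

```text
the job is handed in; nothing more can be done
None
```

I handed the job in with the stiff flap standing by itself at about 2.36 rad (45° past upright) and the shut fingers holding the springy flap upright at about 1.55 rad with roughly 2–3 N. No verdict came back. One reading during the stiff-flap push showed about 50 N vertical force when the flap's edge wedged under the gripper. If that counted as the gripper's body pressing (limit 40 N), the run may be failed.

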